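Clear and open the microcentrifuge, lid held up

ROBOT

A 7-joint arm with a two-finger parallel gripper is mounted at the origin on the work surface. World frame = base frame: x ahead of the robot, y to its left, z up, the work surface at z = 0. Lengths are in m, angles in rad, forces in N, time in s.
With the tool pointing down it reaches from about 0.4 to 0.875 m from the base axis. Payload 6.5 kg.
Tool frame: the origin (TCP) lies on the mounting face of the last link; the fingertips stand 173 mm ahead of it and the grasp point (between the pads) lies 155 mm ahead of it (hold_point_z is the distance from the TCP to the grasp point, in m); y points along the fingers, x is the direction in which the jaws open and shut, and the axes are right-handed (so a half turn about y gives the same grasp; the last joint's range is limited). The gripper opens to 85 mm and grips with 20 to 120 N. Pads are 22 mm wide; open, the fingers measure 114 mm over their backs; the gripper's body (76 mm by 85 mm) begins 54 mm behind the grasp point. The pads swing forward as they close: fully open they stand 13 mm farther back than shut.
Start: joints at [-1.183, 0.536, -0.004, 1.538, 0.003, 1.067, -0.071], TCP at [0.285, 0.584, 0.405] pointing down, gripper open.
Joint ranges: [-2.7, 2.7], [-0.37, 2.16], [-1.27, 1.26], [0.24, 2.4], [-1.31, 4.45], [0.19, 1.91], [-2.76, 2.76]. Speed limits (rad/s): [2.39, 2.39, 3.14, 3.14, 3.14, 3.14, 3.14].

INTERFACE

Orientations are given as [roll, pitch, yaw] about the fixed x, y, z axes, in that order (R = Rz(yaw) Ry(pitch) Rx(roll)).
In Python, from bench import movep, move_linear, move_joints, move_gripper, pause, inverse_kinematics, get_state, camera, PlanningError, sign_off, hold_point_z gives the robot as it stands. The module is installed in compiled form; this text tells all that it offers. Calls block until the motion is done:
- movep(position, orientation): joint-space move of the TCP to a pose.
- move_linear(position, attitude=None, v=0.15, max_force=None): straight line of the TCP; attitude=None keeps the orientation; v is the mean speed in m/s. With max_force (N) it stops when the force on the tool has changed by that much, and returns True; else False.
- move_joints(angles): joint-space move.
- move_gripper(opening, effort=None): finger opening in m; effort is the grip in N (None keeps the last); returns when the fingers have stopped.
- pause(seconds).
- inverse_kinematics(position, orientation): joint angles nearest the present ones, or None.
- get_state(): the state.
- camera(name): name is "scene" or "top" or "wrist"; returns a dict with "color" (420x560x3 uint8, red, green, blue), "K" (3x3 intrinsics, pixels), "dist_coeffs" ([k1, k2, p1, p2, k3] as OpenCV has them; the pictures are not rectified), "R" (3x3) and "t" (3): a world point X has camera coordinates R X + t. Camera axes: x right, y down, z forward; pixel columns grow to the right and rows downward; lengths in m; the calibration is good to about 2 mm. A picture is of the moment at which its call begins. There is no depth.
A pose or a line that the arm cannot do raises PlanningError and nothing moves.
- sign_off(): hands the job in, once; it reports no verdict.
The state is a dict: "clock": time; "joint_positions": joint angles; "dq": joint speeds; "joint_efforts": joint torques, N m; "eef_pos": TCP position; "eef_rot": TCP orientation; "force": force on the tool from outside, world axes, zero at the start; "ft_torque": the same for the moment, N m; "grip_width": finger opening in m.
Only numpy, scipy, OpenCV 4.12 (cv2) and the standard library are available. Lean on these libraries where they do the work, as an engineer would, in place of code of your own. Each camera call takes 0.05 s, during which the arm holds its last target. There are 200 camera calls.

TASK

Someone left a pipette lying on the lid of the small centrifuge: lay it by its grip into the two forked cheeks of its bench rest, either way round, and let go of it. Then tug the centrifuge's lid up by the beak at its front before you touch the release key, because the catch may or may not have caught: if the lid comes, just lift it; if it is caught, let go, push the release key on the sloping front deck all the way down (it stays down) and lift the lid by the beak again. Finish while holding the lid with the gripper, at least 45 degrees up, because it has no stay and falls shut when let go; do not drop the pipette or shift the other things on the bench.

Things in the scene. Friction and masses are not known exactly. Their poses are not given: they have to be found in the camera images.
- pipette_center (a point): Middle of the pipette's grip, on its axis. Grip: grey block 130 mm long (x), 28 wide (y), 28 high (z up). A white round shaft runs on 100 mm at +x (18, then 11 mm thick); a plunger sticks out 24 mm at -x, where a black finger hook rises 9 mm over the grip's top (x -63 to -29). 110 g, balance point about 10 mm to +x. It starts flat across the lid, whose flat top is 127 mm over the bench.
- rest_seat (a point): Seat of the fixed bench rest: midway between its two forked aluminium cheeks, at the notch floors, 75 mm over the bench. x: the way the pipette lies; the cheeks (6 mm thick) stand at x = -40 and +40 mm, free space between them down to the 6 mm base (130 x 86 mm). Notches: about 33 mm wide at the floor, flaring to 55 mm at 31 mm above it. Seated, the middle of the grip is 14 mm above this point.
- lid_hinge (a point): Middle of the lid's hinge line at the back of the centrifuge, 108 mm over the bench. x: level, from the machine's front (robot side) to its back; y: along the hinge; z up. The machine is fixed, white, 260 mm deep, 200 wide, 127 high over the lid; it spans x = -255 to +5 and y = -100 to +100 mm here.
- lid_beak (a point): Point to pinch on the lid's beak, a white tongue over the front deck at the middle of the lid's front edge: 26 mm wide (y), 14 thick, free from 28 mm behind this point (hinge side) to 14 mm in front. Middle of width and thickness; 215 mm in front of the hinge line and 10 mm above it when shut (118 mm over the bench, 36 mm over the deck). It moves with the lid.
- lid (a joint): Lid angle, rad: 0 shut, grows as the front rises, stop at 1.25. Lid about 400 g, no stay: about 2 N at the beak lifts it and it falls shut when let go. If the hidden catch has caught, the beak gives only about 4 mm (0.02 rad) and stops hard; an uncaught lid just rises.
- key_top (a point): Middle of the top face of the release key, a grey key 36 x 30 mm, 8 mm proud of the sloping front deck, 60 mm to the right (-y, seen from the robot) of the beak. Its z axis is the face normal, leaning 0.3 rad from vertical towards the machine's front; it is pushed in along -z.
- key (a joint): How far the release key is pushed in, m: 0 up, 0.006 fully down (stop). It takes 3 to 4 N (a vertical push with shut fingers does) and stays down. Fully down it trips the catch for good. It is up at every start and tells nothing of whether the catch has caught.
- tip_box: Bystander: blue tip box with clear lid, 122 x 87 x 63 mm; origin at the middle of its underside (so for all bystanders).
- tube_rack: Bystander: white tube rack with small capped tubes, 200 (x) x 70 (y) x 42 mm.
- jar: Bystander: glass jar with steel cap, 72 mm across, 100 mm high.
- reagent_bottle: Bystander: amber bottle, 60 mm across, 150 mm high.
- beaker: Bystander: glass beaker, 68 mm across, 85 mm high.
- slide_box: Bystander: cardboard slide box, 50 (x) x 80 (y) x 32 mm.
- tape_roll: Bystander: roll of paper tape, 64 mm across, 19 mm high.
Mind the look-alikes: they are no part of the job. Leave any green or pink look-alike of the part that bears rest_seat alone.

How it is judged:
On the way, in this order (a step that is already met when the one before it is completed fails the run):
1. the pipette lies by its grip in both cheeks of the rest, let go and still (x of pipette_center in the frame of rest_seat between -0.022 and 0.022 m and y of pipette_center in the frame of rest_seat between -0.008 and 0.008 m and z of pipette_center in the frame of rest_seat between 0.008 and 0.02 m and angle between the x axis of pipette_center and the x axis of rest_seat, either way round below 0.15 rad and linear speed of pipette below 0.03 m/s and contact force between the fingers and pipette below 0.1 N), for 0.3 s.
2. the lid is tugged up through its play (or further) with the gripper while the release key has not been pushed (value of joint lid above 0.008 rad and value of joint key below 0.0015 m and contact force between the fingers and lid above 0.5 N), for 0.2 s.
3. the lid is lifted 45 degrees (value of joint lid above 0.75 rad and contact force between the fingers and lid above 0.5 N), for 0.2 s.
At the end, for the whole second after the job is handed in: The fingers hold the lid still, over 0.75 rad (43 deg) open, with 0.5 N or more; the pipette lies untouched in both notches of the rest, the middle of its grip within 22 mm along and 8 mm across of the seat and 8 to 20 mm above it, axes within 0.15 rad (all of step 1 and all of step 3 and velocity of joint lid between -0.1 and 0.1 rad/s and contact force between lid and pipette below 0.1 N); the arm keeps its last pose, push and grip.
It fails at once if a bystander is shifted by more than 30 mm or knocked over (distance of any of tip_box, tube_rack, jar, reagent_bottle, beaker, slide_box, tape_roll from where it was at the start of the episode above 0.03 m or angle between any of tip_box, tube_rack, jar, reagent_bottle, beaker, slide_box, tape_roll's own z axis and vertical above 0.35 rad).
It fails at once if the pipette is dropped off the lid or the rest (height (world z) of pipette_center below 0.06 m).
It fails at once if the lid is opened while the pipette still lies on it (value of joint lid above 0.15 rad and contact force between lid and pipette above 0.1 N).
It also fails if it takes over 72 s, if anything falls off the work surface, if the arm or the gripper's body presses on something with over 40 N, if the wrist force passes 120 N, or if a joint passes its speed limit or range.

## Working session

There is one attempt and no reset: what is moved stays moved. The work goes in short steps, each a Python script; the robot and the scene stay as the last script left them, time stands still between calls to the robot, and variables do not carry over. Pictures are saved under pics/ and viewed, about 8 in all and at most 12, crops included, and the job is handed in when it is done.

```bash
mkdir -p pics; cat > h.py <<'E'
import numpy as np, cv2
from bench import *
def save(n,f):
    c=camera(n); cv2.imwrite(f'pics/{f}.png',c['color'][:,:,::-1]); np.savez(f'pics/{f}.npz',**{k:np.array(c[k]) for k in('color','K','dist_coeffs','R','t')}); return c
def load(f): return dict(np.load(f'pics/{f}.npz'))
def ray(c,uv):
    p=cv2.undistortPoints(np.array([[uv]],float),c['K'],c['dist_coeffs'])[0,0]
    return -c['R'].T@c['t'], c['R'].T@np.array([p[0],p[1],1])
def onz(c,uv,z):
    o,d=ray(c,uv); return o+d*(z-o[2])/d[2]
def proj(c,X):
    return cv2.projectPoints(np.array(X,float).reshape(-1,3),cv2.Rodrigues(c['R'])[0],c['t'],c['K'],c['dist_coeffs'])[0].reshape(-1,2)
E
python3 - <<'E'
from h import *
a=save('scene','s0');b=save('top','t0')
for c in(a,b): print(-c['R'].T@c['t'],c['R'][2],c['K'][0,0])
print(get_state()['eef_rot'],hold_point_z)
E
```

```text
[1.24103834 0.11849879 1.44207416] [-4.98669953e-01  5.90593241e-04 -8.66791745e-01] 412.6739870935957
[0.37445644 0.0904872  1.46372013] [ 0.07221602  0.0176682  -0.99723251] 383.07823179774834
[-1.57090504  0.00157723  1.11708114] 0.1547
```

View pics/s0.png

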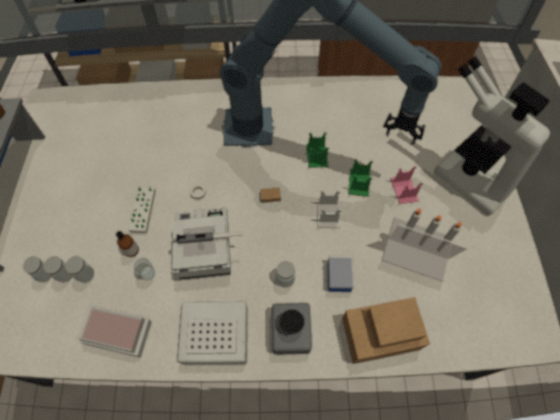

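View pics/t0.png

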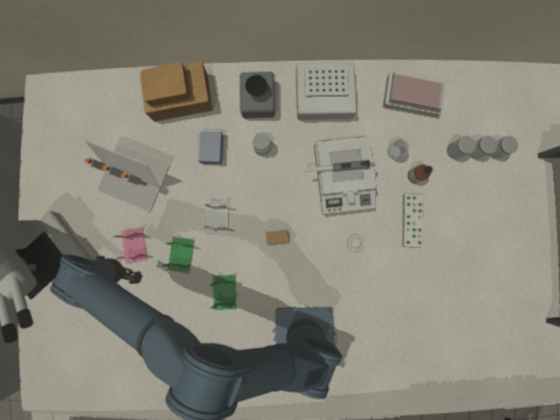

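The scene view has the centrifuge at about (202,240) and the top view at (346,175), with the pipette across it and its shaft toward the image left. Candidates for the rest in the top view are grey (217,216), green (180,254), green (224,291) and pink (134,245). The aluminium-coloured one at (217,216) fits the description, so I'll check it in a close crop.

```bash
python3 - <<'E'
import cv2
i=cv2.imread('pics/t0.png')
a=cv2.resize(i[130:220,305:385],None,fx=5,fy=5,interpolation=cv2.INTER_CUBIC)
b=cv2.resize(i[190:244,190:246],None,fx=7,fy=7,interpolation=cv2.INTER_CUBIC)
import numpy as np
o=np.zeros((450,800,3),np.uint8);o[:450,:400]=a;o[:378,405:797]=b
cv2.imwrite('pics/c0.png',o)
E
```

```text
(no output)
```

View pics/c0.png

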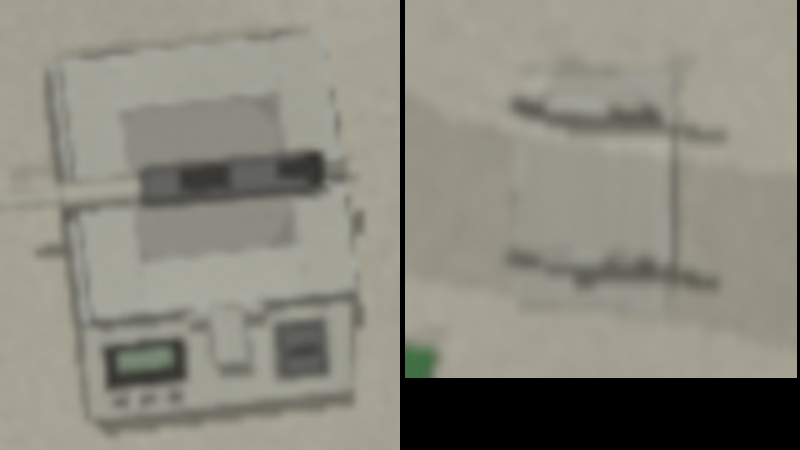

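The crop shows the aluminium rest with its cheeks running across the image, so its x axis is close to world x. It also shows the grip from about (333,167) to (369,164), the beak near (351,197) and the grey key near (365,200). Next I'll take rough positions and a closer wrist view.

```bash
python3 - <<'E'
from h import *
c=load('t0')
g1,g2=onz(c,(333,167),.155),onz(c,(369.4,164),.155)
P=(g1+g2)/2; print('pip',P,g1-g2)
R=onz(c,(217.1,216.4),.006); print('rest',R)
print('beak',onz(c,(351,197),.125),'key',onz(c,(365.3,200),.1))
for p,yaws in((P,(0,.1,3.14)),(R,(1.57,-1.57))):
  for y in yaws:
    q=inverse_kinematics([p[0],p[1],.45],[-np.pi/2,0,y]); print(y,None if q is None else np.round(q,2))
movep([P[0]-.06,P[1],.45],[-np.pi/2,0,0.08])
c=save('wrist','w1'); print(-c['R'].T@c['t'],c['R'][2],c['K'][0,0],get_state()['clock'])
movep([R[0]-.06,R[1],.45],[-np.pi/2,0,0.08]);save('wrist','w2')
a=np.hstack([cv2.imread(f'pics/w{i}.png') for i in(1,2)])
cv2.imwrite('pics/w12.png',cv2.resize(a,(800,300),interpolation=cv2.INTER_AREA))
E
```

```text
pip [ 0.61813207 -0.1688377   0.155     ] [-0.00832132  0.12709804  0.        ]
rest [0.45973005 0.32113536 0.006     ]
beak [ 0.51159413 -0.16972002  0.125     ] key [ 0.50236205 -0.2257283   0.1       ]
0 [-0.25  0.55  0.67  1.55 -0.36  1.17  0.49]
0.1 [-0.26  0.55  0.68  1.55 -0.36  1.17  0.59]
3.14 [-0.47  0.71  1.09  1.56 -0.65  1.28 -2.42]
1.57 [-0.67  0.34 -0.03  1.73  0.01  1.08  0.87]
-1.57 [-1.19  0.39  0.66  1.76 -0.26  1.09 -2.02]
[ 0.55244393 -0.09922622  0.41860392] [ 0.02121841 -0.27089336 -0.96237548] 289.60980514045883 2.975
```

View pics/w12.png

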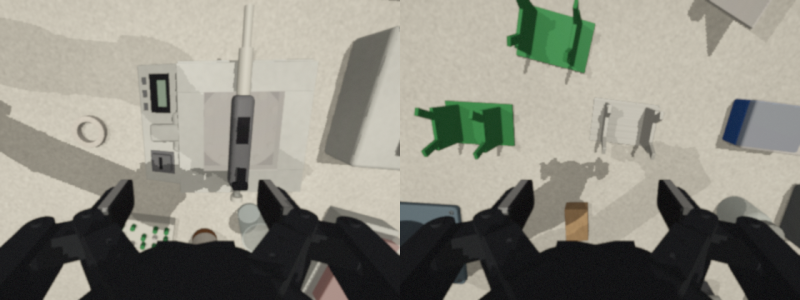

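Wrist view 1 (left half) shows the pipette axis at about (242,140), the beak at (165,132) and the key at (161,160). View 2 (right half) shows the aluminium rest at (627,125). I'll use enlarged crops for exact pixels.

```bash
python3 - <<'E'
from h import *
a=cv2.imread('pics/w1.png')[80:290,180:390]; b=cv2.imread('pics/w2.png')[125:230,260:375]
o=np.zeros((600,800,3),np.uint8)
a=cv2.resize(a,(420,420),interpolation=cv2.INTER_CUBIC);b=cv2.resize(b,None,fx=3.2,fy=3.2,interpolation=cv2.INTER_CUBIC)
o[:420,:420]=a;o[:b.shape[0],425:425+b.shape[1]]=b
c=load('w1')
hsv=cv2.cvtColor(cv2.imread('pics/w1.png'),cv2.COLOR_BGR2HSV)
m=(hsv[:,:,2]<125).astype(np.uint8);m[:,:310]=0;m[:,370:]=0;m[:128]=0;m[265:]=0
m=cv2.morphologyEx(m,cv2.MORPH_OPEN,np.ones((5,5)))
n,l,s,ce=cv2.connectedComponentsWithStats(m);k=1+s[1:,4].argmax();print(s[k])
cn=cv2.findContours((l==k).astype(np.uint8),0,1)[0][0]
r=cv2.minAreaRect(cn);print(r);bx=cv2.boxPoints(r)
for p in bx: print(p,onz(c,p,.155)[:2])
d=cv2.drawContours(cv2.imread('pics/w1.png'),[bx.astype(int)],0,(0,0,255),1)
d=d[115:280,300:400];d=cv2.resize(d,None,fx=2.2,fy=1.5)
h=o[340:,425:];d=cv2.resize(cv2.drawContours(cv2.imread('pics/w1.png'),[bx.astype(int)],0,(0,0,255),1)[115:280,280:400],(190,258));o[340:598,430:620]=d
cv2.imwrite('pics/c1.png',o)
E
```

```text
[ 310  133   46  132 3900]
((332.19256591796875, 198.54452514648438), (37.76637268066406, 131.6349639892578), 4.48460578918457)
[308.22083 262.684  ] [ 0.59797985 -0.2309572 ]
[318.51355 131.45206] [ 0.59241414 -0.10348515]
[356.1643  134.40506] [ 0.62584823 -0.10332065]
[345.87158 265.637  ] [ 0.63598371 -0.23103961]
```

View pics/c1.png

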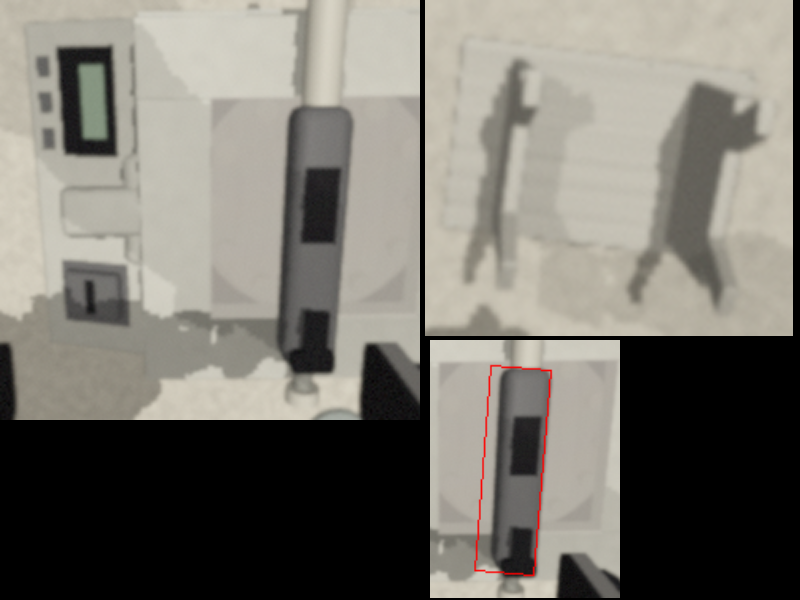

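The grip, the beak (crop tip at x=62, y≈211), the key at (97,292), and the rest base corners at (467,38), (755,75) and (443,230) are all visible. The box fit took in some shadow, so I'll fit the clean right edge instead, compute the poses and go for the grasp.

```bash
python3 - <<'E'
from h import *
c=load('w1');v=cv2.cvtColor(cv2.imread('pics/w1.png'),cv2.COLOR_BGR2HSV)[:,:,2]
E=[]
for r in range(140,245,4):
    row=v[r,325:365].astype(int); d=np.diff(row); k=d.argmax(); E.append(onz(c,(325+k+.5,r),.152)[:2])
E=np.array(E);f=np.polyfit(E[:,1],E[:,0],1);res=E[:,0]-np.polyval(f,E[:,1]);print('edge',f,res.std())
y=-.168;x=np.polyval(f,y)-.0142*np.hypot(1,f[0])
print('pip',x,y,'axis',np.arctan2(1,f[0]))
W=lambda u,w,z:onz(c,(180+u/2,80+w/2),z)
print('beak',W(90,211,.125),'tip',W(62,211,.125),'key',W(97,292,.092),'seam',W(135,15,.125),W(145,375,.125))
c2=load('w2');Q=lambda u,w:onz(c2,(260+(u-425)/3.2,125+w/3.2),.006)
tl,tr,bl=Q(467,38),Q(755,75),Q(443,230);print('rest',(tr+bl)/2,tr-tl,bl-tl,np.arctan2(*(tr-tl)[[1,0]]),np.arctan2(*(tl-bl)[[0,1]]))
for a in(.5,.7,.87):
  q=inverse_kinematics([.51-.155*np.sin(a),-.168,.118+.155*np.cos(a)],[-np.pi/2+a,0,np.pi/2-.05]);print(a,q)
  q=inverse_kinematics([.51-.155*np.sin(a),-.168,.118+.155*np.cos(a)],[-np.pi/2-a,0,-np.pi/2-.05]);print(a,q)
E
```

```text
edge [-0.07693783  0.61910945] 0.0008378061206708609
pip 0.6177930359187374 -0.168 axis 1.6475828847450837
beak [ 0.50736446 -0.16568337  0.125     ] tip [ 0.49295046 -0.16687723  0.125     ] key [ 0.50828512 -0.22227206  0.092     ] seam [ 0.52515645 -0.06958351  0.125     ] [ 0.54156981 -0.25702146  0.125     ]
rest [0.45693542 0.32317285 0.006     ] [ 0.12702261 -0.00599326  0.        ] [-0.00430072 -0.08655425  0.        ] -0.0471476363733019 0.04964725394942922
0.5 [-0.22508984  0.70011601  0.62437953  1.96205818 -0.26167714  1.09463866
  2.07713924]
0.5 [-0.45351204  0.88705151  0.99325303  1.9732968  -0.53670325  1.18656146
 -0.76529458]
0.7 [-0.23264882  0.78295341  0.64069444  1.96390989 -0.22000749  1.21278567
  2.08322561]
0.7 [-0.43013434  0.95351778  0.95850976  1.97371871 -0.44320211  1.27951812
 -0.79025829]
0.87 [-0.22650799  0.86421639  0.63398588  1.95959727 -0.18345456  1.30148673
  2.08474546]
0.87 [-0.40628701  1.02180608  0.91854736  1.96863205 -0.37450164  1.35119793
 -0.80756281]
```

```bash
python3 - <<'E'
from h import *
o=[-np.pi/2,0,.077]
p=np.array([.6170,-.158]);
movep([*p,.40],o); move_gripper(.06)
print(move_linear([*p,.304],o,v=.12,max_force=8))
move_gripper(.0,effort=45); s=get_state(); print(s['grip_width'],s['force'],s['clock'])
move_linear([*p,.42],v=.12); s=get_state(); print(s['grip_width'],s['force'])
yaw=.077+np.pi/2-.048-.077
R=np.array([.4569,.3232]); ax=np.array([np.cos(yaw+np.pi/2),np.sin(yaw+np.pi/2)])
g=R+.010*ax; print(g,ax)
movep([*g,.40],[-np.pi/2,0,yaw]); print(get_state()['clock'])
save('wrist','w3')
E
```

```text
False
0.02706796763826713 [0.21396481 0.58371174 4.81833298] 8.5083
0.02730691232133415 [-0.113412    0.26446948 -1.86433456]
[0.44691152 0.32367982] [-0.99884822  0.04798157]
11.475
```

View pics/w3.png

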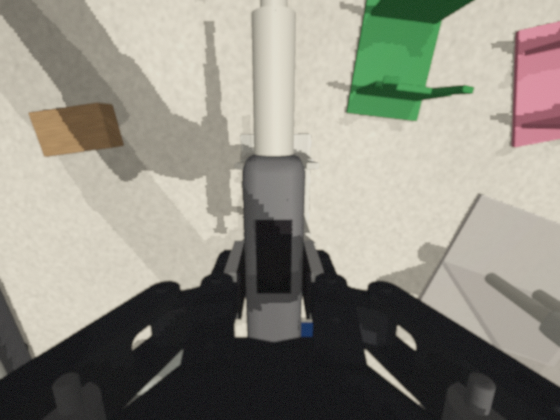

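The pipette is held straight, with the grip's front end at (273,155). The rest base edge is just visible at y≈134, between x=240 and 308, so they're aligned across. I'll check the position along the axis numerically and lower.

```bash
python3 - <<'E'
from h import *
c=load('w3');yaw=np.pi/2-.048
ax=np.array([np.cos(yaw+np.pi/2),np.sin(yaw+np.pi/2)]);n=np.array([-ax[1],ax[0]]);R=np.array([.4569,.3232])
e=onz(c,(273,157),.247)[:2]-R; b=onz(c,(274,134),.006)[:2]-R
m=onz(c,(275,220),.251)[:2]-R
print('front',e@ax,e@n,'mid',m@ax,m@n,'base',b@ax,b@n)
s=get_state();p=s['eef_pos']
move_linear([p[0],p[1],.29],v=.12)
r=move_linear([p[0],p[1],.2515],v=.04,max_force=6); s=get_state();print(r,s['eef_pos'],s['force'],s['ft_torque'],s['clock'])
save('wrist','w4');a=save('scene','s4');b=save('top','t4')
print(proj(a,[*R,.09]),proj(b,[*R,.09]))
o=np.zeros((600,800,3),np.uint8)
o[:300,:400]=cv2.resize(cv2.imread('pics/w4.png'),(400,300))
u,w=proj(a,[*R,.09])[0].astype(int);o[:400,400:]=cv2.resize(cv2.imread('pics/s4.png')[w-40:w+40,u-40:u+40],(400,400),interpolation=cv2.INTER_CUBIC)
cv2.imwrite('pics/c4.png',o)
E
```

```text
front 0.064692452876231 0.00154804653393096 mid 0.03827477641331015 0.0007625410725453953 base 0.06498285492181356 0.0006255276883883124
True [0.44778208 0.32272584 0.25283776] [-0.57743061 -0.53320173  6.19892453] [-0.0169763   0.17210983  0.07066994] 13.4667
[[329.11644934 201.84366547]] [[212.87137935 215.90646086]]
```

View pics/c4.png

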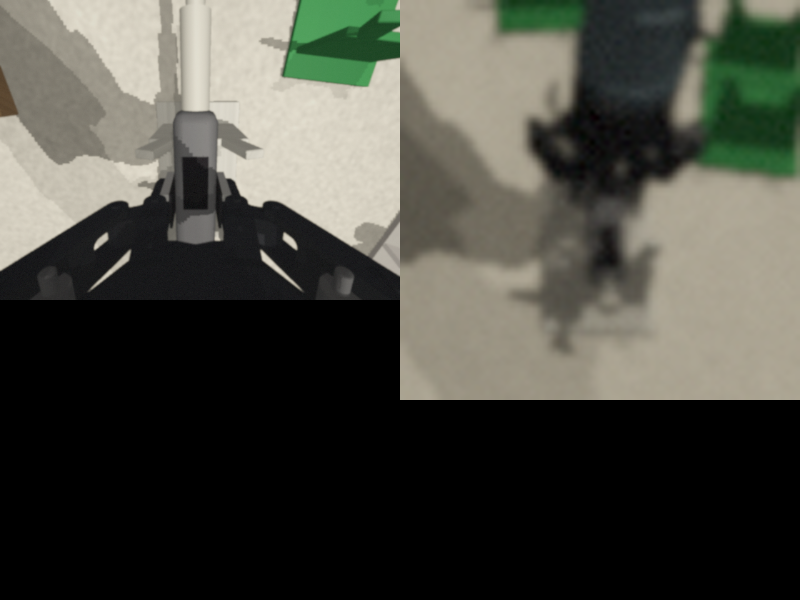

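The pipette sits in both notches, centred between the prongs, with contact at TCP z = 0.2528 (expected 0.252). I'll release, retreat and look.

```bash
python3 - <<'E'
from h import *
move_gripper(.06); pause(.3); p=get_state()['eef_pos']
move_linear([p[0],p[1],.40],v=.15)
yaw=np.pi/2-.048
movep([.53,.32,.42],[-np.pi/2,0,yaw]); c=save('wrist','w5'); print(get_state()['clock'])
R=[.4569,.3232]; u=proj(c,[[*R,.103]])[0]; print(u)
E
```

```text
15.95
[274.50897739 118.08793951]
```

View pics/w5.png

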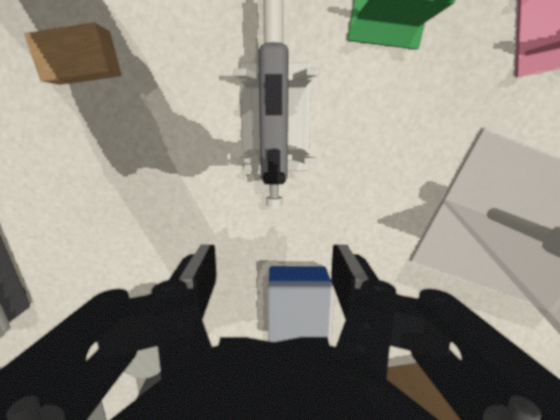

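The pipette is seated and released: grip from (275,43) to (273,182), lying across both cheeks. Next is the beak pre-approach, tilted forward so the tool ends up vertical with the lid open.

```bash
cat >> h.py <<'E'
phi=.085; ex=np.array([np.cos(phi),np.sin(phi),0])
def pose(B,th,a0,s,back=0):
    """TCP pose to hold beak (shut position B) with lid at th; tilt a0-th"""
    H=B+.215*ex-np.array([0,0,.010]); c_,s_=np.cos(th),np.sin(th)
    P=H-(.215*c_+.010*s_)*ex+np.array([0,0,.215*s_+.010*c_])
    a=a0-th; d=np.sin(a)*ex-np.array([0,0,np.cos(a)])
    return P-(hold_point_z+back)*d, [-np.pi/2+s*a,0,-s*np.pi/2+phi]
E
python3 - <<'E'
from h import *
B=np.array([.5085,-.167,.118])
for s in(1,-1):
  for a0 in(.87,.7,.5):
    print(s,a0)
    for th,bk in((0,.08),(0,0),(.5,0),(.95,0)):
      q=inverse_kinematics(*pose(B,th,a0,s,bk)); print('  ',th,bk,None if q is None else np.round(q,2))
E
```

```text
1 0.87
   0 0.08 None
   0 0 None
   0.5 0 [-0.63  0.56  1.22  2.13 -1.14  0.79 -0.19]
   0.95 0 [-0.49  0.71  1.09  1.58 -0.6   1.31 -0.79]
1 0.7
   0 0.08 None
   0 0 [ 1.17  0.68 -0.89  2.35  2.78  0.31  2.61]
   0.5 0 [-0.62  0.65  1.23  2.01 -0.94  0.93 -0.4 ]
   0.95 0 [-0.45  0.82  1.09  1.44 -0.56  1.5  -0.82]
1 0.5
   0 0.08 [-0.07  0.26  0.53  2.34 -1.28  0.38  0.11]
   0 0 [ 1.22  0.73 -1.07  2.24  1.57  0.38 -2.53]
   0.5 0 [-0.54  0.66  1.1   1.86 -0.68  1.05 -0.65]
   0.95 0 [-0.39  0.94  1.09  1.28 -0.52  1.71 -0.84]
-1 0.87
   0 0.08 None
   0 0 None
   0.5 0 [-0.31  0.33  0.73  2.12 -0.77  0.55  2.64]
   0.95 0 [-0.39  0.61  0.87  1.58 -0.44  1.25  2.22]
-1 0.7
   0 0.08 None
   0 0 [ 1.25  0.75 -0.99  2.35  2.56  0.34 -0.27]
   0.5 0 [-0.44  0.45  0.89  2.01 -0.65  0.76  2.49]
   0.95 0 [-0.32  0.7   0.81  1.44 -0.37  1.43  2.16]
-1 0.5
   0 0.08 [ 1.32  0.44 -1.06  2.28  0.74  0.24  1.35]
   0 0 [ 1.08  0.62 -0.88  2.24  1.56  0.23  0.57]
   0.5 0 [-0.45  0.57  0.92  1.86 -0.54  0.99  2.37]
   0.95 0 [-0.26  0.81  0.76  1.27 -0.3   1.65  2.12]
```

```bash
python3 - <<'E'
from h import *
B=np.array([.5085,-.167,.118])
s=1
for s in (1,-1):
 for a0 in(.2,.3,.4):
    print(s,a0)
    for th,bk in((0,.06),(0,0),(.3,0),(.6,0),(.92,0)):
      q=inverse_kinematics(*pose(B,th,a0,s,bk)); print('  ',th,bk,None if q is None else np.round(q,2))
E
```

```text
1 0.2
   0 0.06 [-0.59  0.67  1.2   2.12 -1.05  0.86 -0.25]
   0 0 [-0.52  0.79  1.1   2.12 -1.24  0.83 -0.13]
   0.3 0 [-0.58  0.89  1.24  1.86 -0.84  1.19 -0.51]
   0.6 0 [-0.45  0.9   1.09  1.52 -0.53  1.51 -0.78]
   0.92 0 None
1 0.3
   0 0.06 [-0.58  0.61  1.17  2.2  -1.18  0.77 -0.11]
   0 0 [-0.4   0.64  0.9   2.19 -1.29  0.63 -0.03]
   0.3 0 [-0.59  0.82  1.23  1.93 -0.89  1.08 -0.46]
   0.6 0 [-0.48  0.83  1.09  1.6  -0.55  1.41 -0.77]
   0.92 0 [-0.35  1.04  1.09  1.17 -0.48  1.87 -0.83]
1 0.4
   0 0.06 [-0.48  0.49  1.03  2.28 -1.3   0.63  0.05]
   0 0 [ 0.04  0.46  0.35  2.23 -1.29  0.32  0.06]
   0.3 0 [-0.6   0.76  1.22  2.   -0.96  0.98 -0.38]
   0.6 0 [-0.5   0.77  1.09  1.67 -0.58  1.3  -0.75]
   0.92 0 [-0.37  0.98  1.09  1.25 -0.5   1.77 -0.83]
-1 0.2
   0 0.06 [-0.31  0.43  0.74  2.11 -0.67  0.63  2.54]
   0 0 [-0.13  0.52  0.51  2.11 -0.72  0.49  2.58]
   0.3 0 [-0.39  0.64  0.85  1.85 -0.5   1.    2.33]
   0.6 0 [-0.31  0.75  0.78  1.51 -0.32  1.44  2.16]
   0.92 0 None
-1 0.3
   0 0.06 [-0.19  0.36  0.6   2.18 -0.75  0.49  2.65]
   0 0 [ 0.06  0.46  0.29  2.17 -0.79  0.34  2.68]
   0.3 0 [-0.42  0.6   0.88  1.92 -0.58  0.9   2.42]
   0.6 0 [-0.34  0.7   0.8   1.59 -0.35  1.33  2.19]
   0.92 0 [-0.22  0.9   0.72  1.16 -0.25  1.81  2.11]
-1 0.4
   0 0.06 [ 0.2   0.3   0.17  2.25 -0.76  0.32  2.7 ]
   0 0 [ 0.94  0.55 -0.74  2.19  0.94  0.25  1.12]
   0.3 0 [-0.39  0.53  0.84  2.   -0.63  0.78  2.47]
   0.6 0 [-0.37  0.65  0.84  1.67 -0.4   1.23  2.22]
   0.92 0 [-0.25  0.84  0.74  1.24 -0.28  1.71  2.12]
```

```bash
sed -i 's/a=a0-th;/a=a0-.7*th;/' h.py; python3 - <<'E'
from h import *
B=np.array([.5085,-.167,.118])
p=get_state()['eef_pos']
P,o=pose(B,0,.15,1,.10)
movep(P,o); move_gripper(.045)
c=save('wrist','w6'); print(get_state()['clock'],proj(c,[B+[0,0,.007],B+[0,0,.007]-.014*ex]))
for th in(0,.3,.6,.92): print(inverse_kinematics(*pose(B,th,.15,1,0)))
E
```

```text
18.0917 [[273.54483691 212.02290088]
 [273.52457062 229.55797783]]
[-0.460192    0.71940131  0.98006437  2.08547615 -1.05603396  0.75658353
 -0.28950097]
[-0.5510691   0.78845831  1.15065232  1.88475127 -0.78088041  1.08641541
 -0.55675388]
[-0.49994793  0.84404685  1.13677212  1.61946226 -0.59486486  1.39287119
 -0.73298313]
[-0.35180236  0.92048895  0.99278905  1.26420517 -0.442404    1.72116171
 -0.88809766]
```

View pics/w6.png

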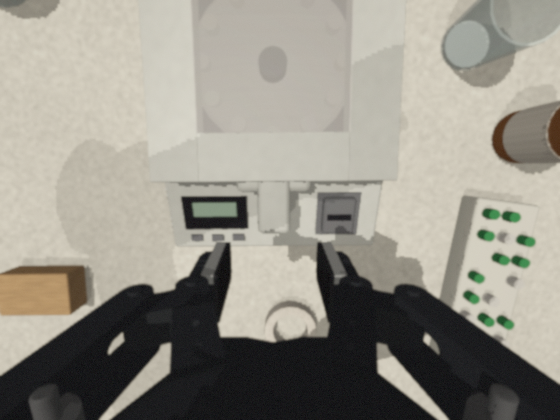

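The beak tip at (273,230) matches the predicted 229.6, and it lies midway between the fingers. Now the grasp and tug.

```bash
python3 - <<'E'
from h import *
B=np.array([.5085,-.167,.118])
P,o=pose(B,0,.15,1,0)
print(move_linear(P,o,v=.1,max_force=8),get_state()['eef_pos']-P)
move_gripper(0,effort=60); s=get_state(); print(s['grip_width'],s['force'])
P2,o2=pose(B,.06,.15,1,0)
r=move_linear(P2,o2,v=.03,max_force=14); pause(.35); s=get_state(); print(r,s['eef_pos']-P,s['force'],s['grip_width'],s['clock'])
c=load('w6');print('key',onz(c,(339,214),.092))
E
```

```text
False [ 0.00013636 -0.0001727   0.0004589 ]
0.025197674198588663 [-2.08398315  1.65740138  5.93373647]
True [0.00264812 0.00051554 0.00467675] [ 3.28470061 -3.00626884 -2.33935909] 0.025012699394241073 20.2083
key [ 0.50669652 -0.2261848   0.092     ]
```

The force change includes the grip preload, so this doesn't settle it. I'll tug a bit further.

```bash
python3 - <<'E'
from h import *
B=np.array([.5085,-.167,.118]);P,o=pose(B,0,.15,1,0)
P2,o2=pose(B,.08,.15,1,0)
r=move_linear(P2,o2,v=.03,max_force=14); pause(.3); s=get_state(); print(r,s['eef_pos']-P,s['force'],s['grip_width'],s['clock'])
c=save('wrist','w7')
E
```

```text
True [0.00323223 0.0007039  0.00488483] [ 1.3519572  -0.32512183 -4.32504133] 0.024781955900924975 20.725
```

```bash
python3 - <<'E'
from h import *
move_gripper(0,effort=100)
p=np.array(get_state()['eef_pos'])
r=move_linear(p+[0,0,.015],v=.03,max_force=25); s=get_state(); print(r,s['eef_pos']-p,s['force']); pause(.4); s=get_state(); print(s['eef_pos']-p,s['force'],s['grip_width'],s['clock'])
c=save('wrist','w8')
cv2.imwrite('pics/c8.png',np.hstack([cv2.resize(cv2.imread(f'pics/{f}.png'),(400,300)) for f in('w6','w8')]))
E
```

```text
True [0.00013266 0.00043213 0.00025269] [ 3.44658991 -2.91595742 -9.00292177]
[0.00013394 0.00038128 0.00018144] [ 3.60342525 -2.17786663 -8.49747573] 0.023752958077025734 21.625
```

View pics/c8.png

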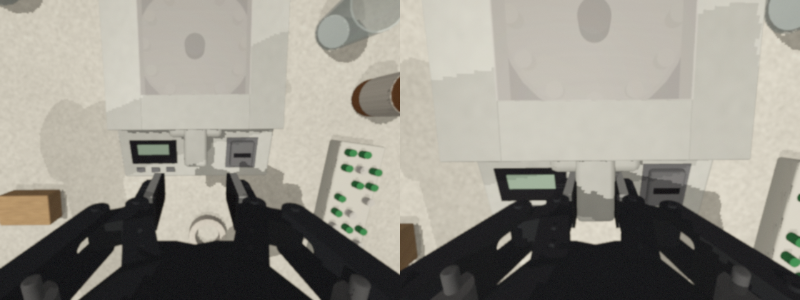

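The lid rose about 5 mm and then stopped hard with a steady −8.5 N at the tool, far more than the 2 N lid weight, so the catch has caught. I'll let go and press the key.

```bash
python3 - <<'E'
from h import *
B=np.array([.5085,-.167,.118])
move_gripper(.045)
P,o=pose(B,0,.15,1,.09); move_linear(P,o,v=.15)
move_gripper(0,effort=60)
K=np.array([.5078,-.2255]); o=[-np.pi/2,0,-np.pi/2+phi]
movep([*K,.173+.135],o)
move_linear([*K,.173+.108],v=.1)
p=lambda:np.round([*get_state()['eef_pos'],*get_state()['force'],get_state()['clock']],4)
print(p())
print(move_linear([*K,.173+.07],v=.03,max_force=2.5),p())
print(move_linear([*K,.173+.068],v=.02,max_force=18),p())
pause(.2);print(p())
E
```

```text
[ 0.5075 -0.2249  0.2808  0.5799 -0.3034  0.4688 24.0583]
True [ 5.0780e-01 -2.2540e-01  2.6210e-01  2.0140e-01  5.0990e-01 -1.5600e-02
  2.4775e+01]
True [ 0.5083 -0.2256  0.2572 -3.1703  3.1223 11.5154 25.3   ]
[ 0.5084 -0.2255  0.2573 -2.4787  2.0438 13.245  25.5   ]
```

```bash
python3 - <<'E'
from h import *
p=lambda:np.round([*get_state()['eef_pos'],*get_state()['force'],get_state()['clock']],4)
K=np.array([.5084,-.2255])
print(move_linear([*K,.173+.072],v=.02,max_force=15),p()); pause(.2); print(p())
move_linear([*K,.173+.135],v=.15)
B=np.array([.5085,-.167,.118])
movep(*pose(B,0,.15,1,.09)); move_gripper(.045); c=save('wrist','w9')
cv2.imwrite('pics/c9.png',np.hstack([cv2.resize(cv2.imread(f'pics/{f}.png')[150:260,150:400],(400,176)) for f in('w6','w9')]))
print(p())
E
```

```text
True [ 0.5083 -0.2258  0.2572 -2.7387  1.6103 12.9513 25.7583]
[ 0.5083 -0.2257  0.2572 -3.3986  2.2904 12.5554 25.9583]
[ 0.4721 -0.1703  0.3598 -0.8802 -0.3227  0.5121 27.4167]
```

View pics/c9.png

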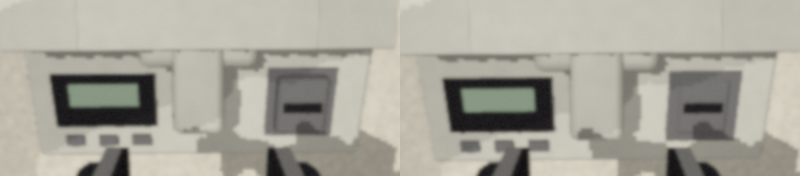

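The key's raised edge and shading are gone, and it stopped hard at 12 N, so it's down. Now grasp and lift.

```bash
python3 - <<'E'
from h import *
B=np.array([.5085,-.167,.118])
p=lambda:np.round([*get_state()['eef_pos'],*get_state()['force'],get_state()['grip_width'],get_state()['clock']],4)
P,o=pose(B,0,.15,1,0); move_linear(P,o,v=.1,max_force=8); move_gripper(0,effort=70); print(p())
P1,o1=pose(B,.1,.15,1,0); r=move_linear(P1,o1,v=.04,max_force=30); print(r,P1,p())
if not r:
  for th in np.arange(.2,.951,.075):
    Q,oq=pose(B,th,.15,1,0)
    try: r=move_linear(Q,oq,v=.08,max_force=30)
    except PlanningError as e: print(th,e);break
    print(round(th,3),r,np.round(Q-get_state()['eef_pos'],4),p()[3:])
    if r: break
save('wrist','wa');save('scene','sa')
a=cv2.resize(cv2.imread('pics/wa.png'),(400,300));b=cv2.resize(cv2.imread('pics/sa.png')[150:300,150:350],(400,300))
cv2.imwrite('pics/ca.png',np.hstack([a,b]))
E
```

```text
[ 4.85600e-01 -1.68900e-01  2.71700e-01 -1.17660e+00  1.45230e+00
  6.76480e+00  2.50000e-02  2.87667e+01]
False [ 0.49625733 -0.16804314  0.29361945] [ 4.98100e-01 -1.67400e-01  2.94100e-01  7.94280e+00 -6.91700e-01
 -5.68840e+00  2.48000e-02  2.95417e+01]
0.2 False [-0.0032 -0.001  -0.0008] [ 1.22581e+01  3.37000e-02 -7.42910e+00  2.49000e-02  3.00083e+01]
0.275 False [-0.0041 -0.0013 -0.0009] [ 1.5378e+01 -1.0280e-01 -9.9217e+00  2.4800e-02  3.0400e+01]
0.35 False [-0.0048 -0.0016 -0.0007] [ 1.97909e+01 -2.05930e+00 -1.41934e+01  2.48000e-02  3.07917e+01]
0.425 False [-0.0052 -0.0017 -0.0004] [ 2.08224e+01 -2.73000e+00 -1.42205e+01  2.46000e-02  3.11833e+01]
0.5 False [-0.0054 -0.002   0.0001] [ 2.20347e+01 -3.87480e+00 -1.71399e+01  2.48000e-02  3.15750e+01]
0.575 False [-0.0055 -0.0021  0.0008] [ 2.34886e+01 -3.89800e+00 -2.05274e+01  2.48000e-02  3.19667e+01]
0.65 False [-0.0054 -0.0023  0.0017] [ 2.38448e+01 -4.68130e+00 -2.29419e+01  2.43000e-02  3.23583e+01]
0.725 False [-0.0049 -0.0022  0.0024] [ 2.26331e+01 -5.33790e+00 -2.44100e+01  2.50000e-02  3.27583e+01]
0.8 False [-0.0043 -0.0021  0.0034] [ 2.03439e+01 -5.13390e+00 -2.61720e+01  2.50000e-02  3.31583e+01]
0.875 False [-0.0036 -0.002   0.004 ] [ 1.76212e+01 -4.18430e+00 -2.57385e+01  2.50000e-02  3.35583e+01]
0.95 False [-0.0029 -0.0018  0.0045] [ 1.32447e+01 -3.63880e+00 -2.44439e+01  2.47000e-02  3.39583e+01]
```

View pics/ca.png

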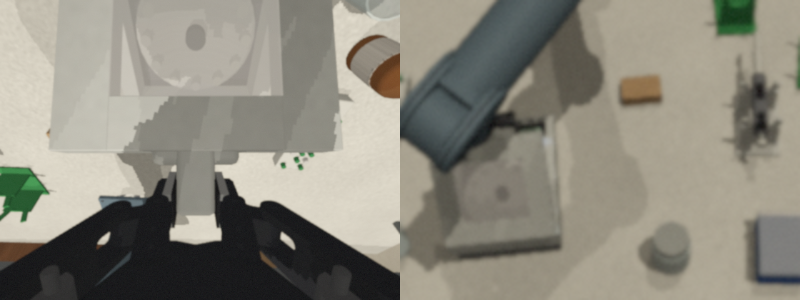

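The lid is up with the beak pinched (about 0.93 rad), and the pipette is still in the rest. I'll ease the radial strain slightly, confirm it's still, and hand in.

```bash
python3 - <<'E'
from h import *
s=get_state(); p=np.array(s['eef_pos'])
print(move_linear(p,v=.02)); pause(.5)
for _ in range(2):
  s=get_state();print(np.round(s['eef_pos'],4),np.round(s['force'],1),s['grip_width'],np.abs(s['dq']).max(),s['clock']); pause(.3)
R=s['eef_rot'];from scipy.spatial.transform import Rotation as Q
g=s['eef_pos']+Q.from_euler('xyz',R).apply([0,hold_point_z,0]); H=np.array([.5085,-.167,.108])+.215*ex
d=g-H; print('lid angle',np.arctan2(d[2],-(d@ex))-.0465, np.hypot(d[2],d@ex))
c=camera('top');a=load('t4')
# bystanders: compare with the first top view
d=cv2.absdiff(c['color'],load('t0')['color']).max(2)
for n,(u,v) in dict(jar=(262,144),tipbox=(210,147),bottle=(420,173),beaker=(397,150),rack=(413,220),slide=(277,238),tape=(356,243)).items(): print(n,np.median(d[v-10:v+10,u-10:u+10]))
sign_off()
E
```

```text
False
[ 0.6691 -0.1519  0.4181] [ 3.1 -5.1 -8.8] 0.024233415637595533 0.0017876052715876504 34.9833
[ 0.6691 -0.1519  0.4181] [ 3.5 -4.6 -9. ] 0.02470681686331935 0.002061232058242899 35.2833
lid angle 0.8874939299799889 0.21818031111092406
jar 8.0
tipbox 9.0
bottle 6.0
beaker 7.0
rack 9.0
slide 73.0
tape 8.0
the job is handed in; nothing more can be done
```

I handed the job in at about 35 s with the lid held open, the pipette in its rest and the catch released. No verdict is reported.

- **Pipette:** I laid it by its grip into the aluminium rest, not the green or pink ones. It touched down within 1 mm of the computed seat height. A wrist view after release showed it lying centred across both cheeks, and it was still there in the scene picture with the lid up.
- **Tug:** With the key untouched, the beak rose about 5 mm and then stopped hard. The tool held a steady 8.5 N, well over the 2 N lid weight, so the catch had caught. The first two tugs were unclear because of the grip's preload, so I repeated with more force.
- **Key:** I pressed it about 5 mm by tool reading, against the 6 mm given, to a hard stop at about 12 N. A second push moved it no further, and the picture showed it no longer standing proud of the deck.
- **Lid:** I lifted it by the beak and held it at about 0.89 rad, worked out from the arm's pose. The gripper was still closed on the beak (24.5 mm) and the arm was at rest.
- **Bystanders:** Six of the seven looked unchanged from above at the end. The slide box patch did differ from the first picture (73 against 6–9 for the others), most likely from the arm or its shadow. The scene view just before showed it upright and in place, but I did not measure it again.

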